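# Shift a packing belt's gearbox from second to third speed and lock it

### The arm

A 7-joint arm with a two-finger parallel gripper is mounted at the origin on a cart in front of the work surface, level with it; the furniture and walls round the work are solid. World frame = base frame: x ahead of the robot, y to its left, z up, the work surface at z = 0. Lengths are in mm, angles in rad, forces in N, time in s.
With the tool pointing down it reaches from about 400 to 875 mm from the base axis. Payload 4.4 kg.
Tool frame: the origin (TCP) lies on the centre line of the jaws, within the pads' length; the fingertips stand 19 mm ahead of it and the grasp point (between the pads) is the TCP; z points along the fingers, y is the line along which they close (so a half turn about z gives the same grasp; the last joint's range is limited). The gripper opens to 85 mm and grips with 20 to 120 N. Pads are 22 mm wide; open, the fingers measure 114 mm over their backs; the gripper's body (76 mm by 85 mm) begins 54 mm behind the grasp point. The pads swing forward as they close: fully open they stand 13 mm farther back than shut.
Start: joints at [-1.278, 0.628, 0.038, 1.517, -0.027, 0.996, -0.02], TCP at [228.226, 608.63, 250.313] pointing down, gripper open.
Joint ranges: [-3.06, 3.06], [-0.37, 2.12], [-1.25, 1.32], [0.18, 2.47], [-1.1, 4.24], [0.23, 1.98], [-2.94, 2.94]. Speed limits (rad/s): [2.57, 2.57, 3.14, 3.14, 3.14, 3.14, 3.14].

### API

Orientations are given as [roll, pitch, yaw] about the fixed x, y, z axes, in that order (R = Rz(yaw) Ry(pitch) Rx(roll)).
In Python, from cell import ctrl, viewer, silhouettes gives the robot as it stands.
- The arm moves only by the shell command python3 -m creep 'ROWS'. ROWS is JSON, a list of rows, each an object with "jaw": the gripper command: -1 is shut, 1 is fully open, values between are in proportion; "xyz": the shift along the tool's x, y, z in mm, a list of three; "angular": the turn, a rotation vector about the tool's x, y, z in rad, a list of three. In form: [{"jaw": jaw, "xyz": [tx, ty, tz], "angular": [rx, ry, rz]}, ...]. A call has 1 to 12 rows; each row is the pose to reach, as a shift and turn from the pose commanded when the call began, along the tool's axes at that moment; what a row does not reach only later rows make up. A row lasts 1/8 s, in which the tool goes at most 62.5 mm and 10.7 degrees, less where a joint would pass 70% of its speed; a pose out of reach is approached as far as the arm can. A call with a gripper value outside its range is refused whole. The fingers move at their own pace and stop on an object; the grip force is fixed at half the most. Time passes only in rows, so rows that repeat a pose let the fingers close. It gives the time, the measured TCP pose, the force, the opening and the grip force at its end, in the units of the state.
- ctrl.read_state(): the state, without advancing time (a new reading comes with each control period).
- viewer.get_image(name): name is "scene" or "top" or "wrist"; returns (picture, depth): 384x512x3 uint8, red, green, blue; 384x512 float32, mm along the optical axis (not along the pixel's ray), 0 where there is no reading.
- viewer.camera_model(name): a dict with "fx", "fy", "cx", "cy" (pixels), "T" (4x4, takes a point from camera to world coordinates). Camera axes: x right, y down, z forward; pixel columns grow to the right and rows downward; lengths in mm; the calibration is good to about 2 mm. A picture is of the moment at which its call begins: read the wrist's pose just before it. camera_model takes no time and is no camera call; for the wrist camera it gives the pose at the moment of the call.
- ctrl.finish_job(): hands the job in; it is judged then, once.
Trained networks look in the newest picture that a camera, given by its name, has taken for a name from the list of things; names that differ only in an ending like _2 or _b are one class to them, and where a whole thing is asked for, a point or a joint stands for the part that bears it (a point fixed in the world has none). Each returns a list of dicts, best first, with "score" (0 to 1); they miss things now and then, are a little off and sometimes report something else, mostly with a low value. They report only what shows in the picture. A call takes as long as a camera call.
- silhouettes(camera, target): "pixels" (384x512 bool, what is visible of it) and "xy" ([column, row] in pixels, amid what is visible of it).
The state is a dict: "clock": time; "qpos": joint angles; "qd": joint speeds; "tau": joint torques, N m; "eef_pos": TCP position; "tool_rot": TCP orientation; "force": force on the tool from outside, world axes, zero at the start; "torque": the same for the moment, N m; "width": finger opening in mm; "gripper_force": force on a finger pad.
Only numpy, scipy, OpenCV 4.12 (cv2) and the standard library are available. Lean on these libraries where they do the work, as an engineer would, in place of code of your own. Each camera call takes 0.05 s, during which the arm holds its last target. There are 200 camera calls.

### The job

The stopped packing belt is to run its next batch in third speed. With the fingertips, push the black-knobbed gear lever out of the two-dot slot of its H gate to neutral, across to the right, then forward fully home into the three-dot slot, and after that push the red lock button beside the gearbox fully in so that the lever cannot jump out. Push gently, do not grip the lever or the button, and leave the packets on the belt and the other things on the table where they are.

Things in the scene. Friction and masses are not known exactly. Their poses are not given: they have to be found in the camera images.
- belt_feeder: Belt feeder, bolted down. Origin on the table below the lever pivot; x forward (towards its belt), y left, z up; numbers in mm in this frame; yaw up to 0.25 rad. Grey gearbox 120 x 120, 123 high; blue motor on its left to y = 204, top 120; white belt behind at x 86 to 226, y -192 to 232, top 106, far guide rail up to 126. Lever pivot at (0, 0, 50).
- gate (a point): Centre of the steel gate plate's upper face, 123 mm above the table, machine axes. H cut-out: slots along x at y = +18 (left) and -18 mm (right), joined at x = 0 by the cross channel (neutral); all 16 mm wide for the 12 mm stick, corners rounded 5 mm. Dots at the slot ends: one = left, forward (+x); two = left, back; three = right, forward; four = right, back.
- lever (a joint): Fore-and-aft angle of the gear lever, rad: 0 neutral, positive forward (+x of the machine); slot ends stop it at about +0.30 and -0.30. It starts in the two-dot slot, at -0.29 to -0.19, and stays where it is left (about 1.5 N at the knob moves it).
- lever_cross (a joint): Sideways angle of the gear lever, rad, positive to the right (-y of the machine): about -0.25 in the left slots, +0.25 in the right ones, 0.03 of play. It can change only while the fore-and-aft angle is near 0 (within about 0.03; a little more at the rounded corners). It stays where it is left.
- knob (a point): Centre of the lever's black ball knob, 34 mm across, 155 mm from the pivot along the stick: in the machine frame at (155 sin(lever), -155 cos(lever) sin(cross), 50 + 155 cos(lever) cos(cross)) mm, about 190 to 205 mm above the table. Push on its side.
- lock (a joint): Travel of the lock rod, m: 0 out, 0.026 fully in, moving left (+y of the machine); starts at 0 to 0.003, stays where it is left (about 2 N moves it). Pushed in, its brass bar closes the mouth of the right slots behind the stick; it cannot go in while the stick is in that mouth (lever must be forward of 0.2 rad), and pushed in too early it bars the way across.
- lock_face (a point): Middle of the outer (right, -y) face of the red lock button, a disc 30 mm across, 12 mm thick, on its rod 100 mm above the table; 126 mm right of the pivot when out, 100 mm when in. Push it towards +y of the machine.
- packet_1: Clear biscuit packet 88 x 135 x 13 mm lying loose on the belt, right; origin at its underside. Leave alone.
- packet_4: Clear biscuit packet 88 x 135 x 13 mm lying loose on the belt, left; origin at its underside. Leave alone.
- biscuit_tub: Round clear tub of biscuits with white lid, 178 x 194 x 126 mm, right of the machine; origin at its underside. Leave alone.
- dial_timer: Red and white wind-up timer, 64 x 64 x 37 mm, left; origin at its underside. Leave alone.
- tally_counter: Pale hand tally counter, 26 x 50 x 56 mm, left; origin at its underside. Leave alone.
- label_roll: White roll of labels lying flat, 83 x 83 x 30 mm, left; origin at its underside. Leave alone.
- packet_9: Clear biscuit packet 88 x 135 x 13 mm on the table, front right; origin at its underside. Leave alone.

How it is judged (in metres and radians):
On the way, in this order (a step that is already met when the one before it is completed fails the run):
1. the lever stands on the right-hand side of the gate, still in the cross channel (value of joint lever_cross above 0.19 rad and value of joint lever between -0.15 and 0.15 rad).
2. the lever is fully home in the three-dot slot (value of joint lever above 0.255 rad and value of joint lever_cross above 0.19 rad), for 0.2 s.
3. the lock is fully in (value of joint lock above 0.0235 m and value of joint lever above 0.24 rad), for 0.2 s.
At the end, for the whole second after the job is handed in: The lever rests in the three-dot slot (fore-and-aft above 0.24 rad, sideways above 0.19 rad) and the lock is in (more than 23.5 of its 26 mm), everything released (all of step 3 and value of joint lever_cross above 0.19 rad); the robot touches nothing.
It fails at once if the lever is gripped or forced (more than 35 N from the fingers) (contact force between the fingers and lever above 35 N).
It fails at once if the lock button is gripped or forced (more than 35 N from the fingers) (contact force between the fingers and lock above 35 N).
It fails at once if a packet on the belt is displaced by more than 20 mm or lifted (distance of any of packet_1, packet_4 from where it was at the start of the episode above 0.02 m).
It fails at once if another thing on the table is displaced by more than 20 mm or lifted (distance of any of biscuit_tub, dial_timer, tally_counter, label_roll, packet_9 from where it was at the start of the episode above 0.02 m).
It also fails if it takes over 59 s, if anything falls off the work surface, if the arm or the gripper's body presses on something with over 40 N, if the wrist force passes 120 N, or if a joint passes its speed limit or range.

## Working session

There is one attempt and no reset: what is moved stays moved. The work goes in short steps, Python scripts to look and compute and a shell command to move; the robot and the scene stay as the last step left them, time stands still between calls to the robot, and variables do not carry over. Pictures are saved under pics/ and viewed, at most 10 in all, crops included, and the job is handed in when it is done.

```bash
mkdir -p pics; ls; cat > h.py <<'E'
import numpy as np, cv2
from cell import ctrl, viewer, silhouettes
def pts(cam,mask,d):
    m=viewer.camera_model(cam); T=np.array(m["T"])
    v,u=np.nonzero(mask&(d>0)); z=d[v,u]
    P=np.c_[(u-m["cx"])*z/m["fx"],(v-m["cy"])*z/m["fy"],z]
    return P@T[:3,:3].T+T[:3,3]
E
python3 - <<'E'
from h import *
s=ctrl.read_state(); print(s["clock"],s["eef_pos"],s["tool_rot"],s["width"])
ims=[]
for c in ("scene","top"):
    im,d=viewer.get_image(c); ims.append(im)
    for n in ("knob","lock_face","lever","lock","belt_feeder","biscuit_tub","packet_9"):
        for r in silhouettes(c,n)[:2]:
            P=pts(c,r["pixels"],d)
            if len(P): print(c,n,round(r["score"],2),np.round(r["xy"]),len(P),np.median(P,0).round(),P.min(0).round(),P.max(0).round())
    cv2.imwrite(f"pics/{c}0.png",im[:,:,::-1])
E
```

```text
pics
0.0 [228.01666848 608.0472204  249.38993399] [-3.13965420e+00  3.70281559e-05  2.78278509e+00] 85.6146535352887
scene knob 0.41 [261. 194.] 70 [427. -29. 199.] [414. -45. 161.] [446. -16. 211.]
scene knob 0.31 [197. 275.] 177 [303. 293.  33.] [287. 264.  -3.] [327. 311.  56.]
scene lock_face 0.59 [239. 215.] 5051 [453.  31.  86.] [  31. -224.  -12.] [934. 215. 496.]
scene lever 0.64 [262. 190.] 60 [425. -31. 196.] [414. -47. 130.] [454. -18. 210.]
scene lever 0.53 [252. 184.] 286 [ 643. -102.  114.] [ 599. -171.   99.] [729. -43. 122.]
scene belt_feeder 0.84 [240. 218.] 5063 [453.  31.  86.] [ 355. -455. -288.] [1398.  215.  211.]
scene biscuit_tub 0.81 [331. 170.] 890 [ 560. -455.  115.] [ 515. -621.   -4.] [ 691. -375.  130.]
scene packet_9 0.81 [212. 199.] 405 [600.  94. 113.] [561.  18. 100.] [663. 158. 122.]
scene packet_9 0.68 [251. 184.] 287 [644. -97. 114.] [ 599. -157.   99.] [709. -43. 122.]
top knob 0.73 [367. 169.] 1827 [ 608. -451.  120.] [ 525. -592.  -12.] [ 731. -368.  137.]
top knob 0.47 [260. 208.] 80 [438. -33. 205.] [421. -50.  38.] [479. -16. 220.]
top lever 0.31 [292. 195.] 29 [ 515. -168.  109.] [ 507. -178.   92.] [ 529. -151.  114.]
top belt_feeder 0.9 [248. 188.] 6317 [532.  -2. 101.] [ 371. -228.  -15.] [779. 224. 220.]
top biscuit_tub 0.93 [366. 168.] 1773 [ 606. -451.  120.] [ 525. -582.   -9.] [ 714. -368.  137.]
top packet_9 0.96 [221. 161.] 664 [615.  89. 116.] [574.  21.  97.] [665. 155. 131.]
top packet_9 0.81 [281. 156.] 697 [ 659. -114.  115.] [ 604. -185.   98.] [719. -46. 132.]
```

```bash
python3 - <<'E'
import cv2
a=cv2.imread("pics/top0.png")[90:290,130:430]; b=cv2.imread("pics/scene0.png")[120:320,130:430]
cv2.imwrite("pics/a.png",cv2.resize(cv2.vconcat([a]),None,fx=2.6,fy=2.6,interpolation=2))
cv2.imwrite("pics/b.png",cv2.resize(b,None,fx=2.6,fy=2.6,interpolation=2))
E
```

```text
(no output)
```

View pics/a.png

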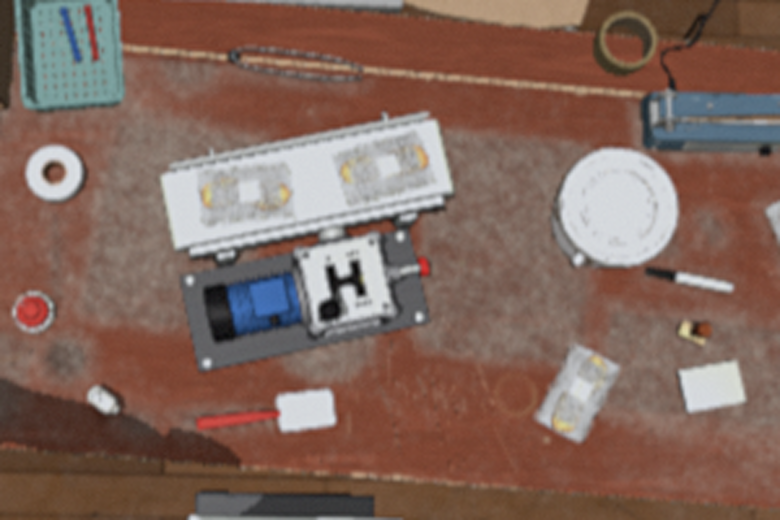

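View pics/b.png

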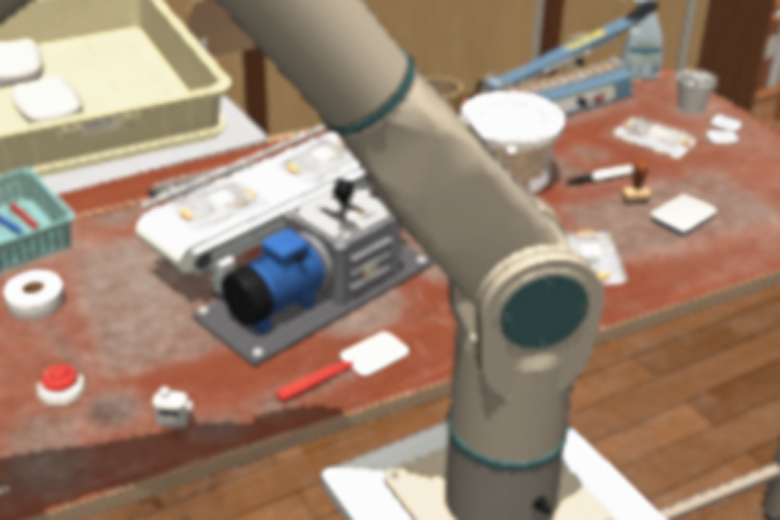

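The top view shows the machine yawed about +0.2 rad. The knob is at the left-back slot end, crop pixel (330,310), the red button is at (423,267), and both sides of the gate are clear. Next I'll fit the machine pose.

```bash
python3 - <<'E'
from h import *
im,d=viewer.get_image("top"); F=np.ones(d.shape,bool)&(d>0)
P=pts("top",F,d); C=im[F].astype(int)
def rect(m,n):
    r=cv2.minAreaRect(P[m][:,:2].astype(np.float32)); print(n,m.sum(),r,np.median(P[m],0).round(1))
g=(abs(P[:,2]-123)<7)&(abs(P[:,0]-483)<90)&(abs(P[:,1]+62)<85)&(C.min(1)>120)&(P[:,0]<560-0.2*(P[:,1]+62))
rect(g,"gate")
b=(abs(P[:,2]-108)<14)&(P[:,0]>540)&(P[:,0]<800)&(P[:,1]>-260)&(P[:,1]<240)
rect(b,"belt")
r=(C[:,0]>130)&(C[:,1]<80)&(C[:,2]<80)&(P[:,2]>70)&(abs(P[:,1]+180)<50)&(abs(P[:,0]-515)<60)
rect(r,"button"); 
k=(P[:,2]>175)&(abs(P[:,0]-440)<50)&(abs(P[:,1]+33)<40); rect(k,"knob"); print(np.percentile(P[k],[2,98],axis=0).round())
E
```

```text
gate 673 ((488.6676025390625, -58.68901824951172), (123.81456756591797, 126.26048278808594), 13.568995475769043) [496.9 -62.6 122.6]
belt 3512 ((616.5537109375, -6.105316162109375), (192.27549743652344, 418.8946533203125), 13.99527645111084) [631.   -5.6 107.6]
button 22 ((515.9259033203125, -172.5144805908203), (24.849285125732422, 9.915790557861328), 18.6035099029541) [ 515.3 -173.2  109.9]
knob 70 ((438.154052734375, -30.067468643188477), (32.697879791259766, 28.479276657104492), 0.5196564793586731) [436.7 -30.1 206.6]
[[422. -44. 194.]
 [454. -16. 216.]]
```

```bash
python3 -m creep '[{"jaw":-1,"xyz":[-40,-40,-25],"angular":[0,0,-0.06]},{"jaw":-1,"xyz":[-80,-80,-25],"angular":[0,0,-0.12]},{"jaw":-1,"xyz":[-120,-120,-25],"angular":[0,0,-0.18]},{"jaw":-1,"xyz":[-160,-160,-25],"angular":[0,0,-0.24]},{"jaw":-1,"xyz":[-200,-200,-25],"angular":[0,0,-0.3]},{"jaw":-1,"xyz":[-240,-240,-25],"angular":[0,0,-0.36]},{"jaw":-1,"xyz":[-280,-280,-25],"angular":[0,0,-0.42]},{"jaw":-1,"xyz":[-320,-320,-25],"angular":[0,0,-0.48]},{"jaw":-1,"xyz":[-360,-360,-25],"angular":[0,0,-0.54]},{"jaw":-1,"xyz":[-400,-400,-25],"angular":[0,0,-0.6]},{"jaw":-1,"xyz":[-420,-430,-25],"angular":[0,0,-0.6]},{"jaw":-1,"xyz":[-420,-430,-25],"angular":[0,0,-0.6]}]'
python3 -c "
from h import *
s=ctrl.read_state();print({k:np.round(v,3) for k,v in s.items()})"
```

```text
clock: 2.35
eef_pos: [471.1, 55.1, 275.4]
tool_rot: [-3.14, 0.0, -2.907]
force: [-0.3, 0.3, -0.3]
width: -0.2
gripper_force: 0.0
{'clock': np.float64(2.35), 'qpos': array([-0.168,  0.346, -0.011,  1.958,  0.007,  0.837,  1.622]), 'qd': array([-0.055, -0.004, -0.055,  0.007, -0.024, -0.   , -0.025]), 'tau': array([ 1.5630e+00, -3.8434e+01,  1.3170e+00, -1.7275e+01,  2.3500e-01,
       -1.1000e-02,  2.2800e-01]), 'eef_pos': array([471.103,  55.106, 275.413]), 'tool_rot': array([-3.14 ,  0.   , -2.907]), 'force': array([-0.272,  0.315, -0.348]), 'torque': array([ 0.087,  0.024, -0.002]), 'gripper_force': np.float64(0.0), 'width': np.float64(-0.176)}
```

```bash
cat >> h.py <<'E'
def look(name,view=False):
    s=ctrl.read_state(); im,d=viewer.get_image("wrist"); cv2.imwrite(f"pics/{name}.png",im[:,:,::-1])
    F=d>0; P=pts("wrist",F,d); return s,im,d,P,im[F].astype(int)
E
python3 - <<'E'
from h import *
s,im,d,P,C=look("w1"); print(s["eef_pos"])
k=(P[:,2]>175)&(P[:,2]<235)&(abs(P[:,0]-440)<60)&(abs(P[:,1]+33)<60)&(C.max(1)<90); print(k.sum())
if k.sum(): print(np.percentile(P[k],[2,50,98],axis=0).round())
g=(abs(P[:,2]-123)<4)&(abs(P[:,0]-483)<90)&(abs(P[:,1]+62)<85)&(C.min(1)>110); print(g.sum(),cv2.minAreaRect(P[g][:,:2].astype(np.float32)) if g.sum() else 0)
E
```

```text
[471.10258013  55.10592235 275.41271088]
1935
[[422. -41. 194.]
 [435. -26. 207.]
 [451. -15. 212.]]
8472 ((489.33380126953125, -57.02912902832031), (114.29705810546875, 113.01637268066406), 13.96134090423584)
```

View pics/w1.png

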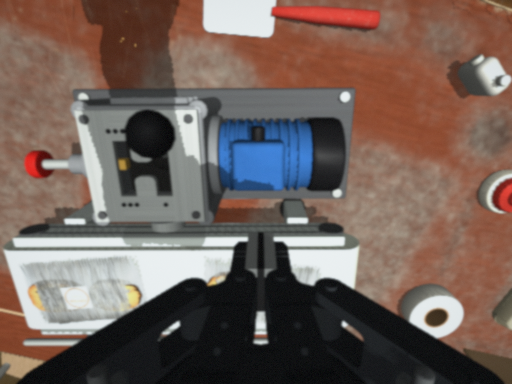

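The wrist view shows the black knob at (150,133) at the two-dot end, the H gate and the lock button at (38,163). The measurements agree. Next I'll go behind the knob and down.

```bash
python3 -m creep '[{"jaw":-1,"xyz":[40,-35,0],"angular":[0,0,0]},{"jaw":-1,"xyz":[80,-65,0],"angular":[0,0,0]},{"jaw":-1,"xyz":[93,-77,0],"angular":[0,0,0]},{"jaw":-1,"xyz":[93,-77,0],"angular":[0,0,0]},{"jaw":-1,"xyz":[93,-77,25],"angular":[0,0,0]},{"jaw":-1,"xyz":[93,-77,50],"angular":[0,0,0]},{"jaw":-1,"xyz":[93,-77,73],"angular":[0,0,0]},{"jaw":-1,"xyz":[93,-77,73],"angular":[0,0,0]},{"jaw":-1,"xyz":[93,-77,73],"angular":[0,0,0]}]'
cat >> h.py <<'E'
def mach(p):
    c,s=np.cos(.239),np.sin(.239); a,b=p[0]-488.5,p[1]+58; return np.round([a*c+b*s,-a*s+b*c,p[2]],1)
def st():
    s=ctrl.read_state(); F=np.array(s["force"]); print("clock",s["clock"],"machine",mach(s["eef_pos"]),"rot",np.round(s["tool_rot"],3),"F",mach([F[0]+488.5,F[1]-58,F[2]]))
E
python3 -c "
from h import *
st();print(ctrl.read_state()['qpos'].round(2))"
```

```text
clock: 3.52
eef_pos: [399.5, -37.4, 202.8]
tool_rot: [3.141, 0.001, -2.899]
force: [1.2, 0.5, 0.6]
width: 0.2
gripper_force: 0.0
clock 3.525 machine [-81.6  41.  202.8] rot [ 3.141e+00  1.000e-03 -2.899e+00] F [1.3 0.2 0.6]
[ 0.02  0.36  0.01  2.22 -0.01  0.55  1.85]
```

```bash
python3 -m creep '[{"jaw":-1,"xyz":[-6,0,0],"angular":[0,0,0]},{"jaw":-1,"xyz":[-10,0,0],"angular":[0,0,0]},{"jaw":-1,"xyz":[-14,0,0],"angular":[0,0,0]},{"jaw":-1,"xyz":[-18,0,0],"angular":[0,0,0]},{"jaw":-1,"xyz":[-23,0,0],"angular":[0,0,0]},{"jaw":-1,"xyz":[-28,0,0],"angular":[0,0,0]},{"jaw":-1,"xyz":[-33,0,0],"angular":[0,0,0]},{"jaw":-1,"xyz":[-38,0,0],"angular":[0,0,0]},{"jaw":-1,"xyz":[-43,0,0],"angular":[0,0,0]},{"jaw":-1,"xyz":[-47,0,0],"angular":[0,0,0]},{"jaw":-1,"xyz":[-50,0,0],"angular":[0,0,0]},{"jaw":-1,"xyz":[-50,0,0],"angular":[0,0,0]}]'
cat >> h.py <<'E'
def knob(name):
    s,im,d,P,C=look(name); st()
    M=np.array([mach(p) for p in P]); c=(C.max(1)<90)
    k=c&(abs(M[:,0])<75)&(abs(M[:,1])<75)&(M[:,2]>192)&(M[:,2]<225); t=mach(s["eef_pos"])
    k&=~((abs(M[:,0]-t[0])<13)&(abs(M[:,1]-t[1])<20))
    if k.sum()<20: print("few",k.sum()); return
    Q=M[k]; f=lambda q: np.linalg.norm(Q-q,axis=1)-17
    from scipy.optimize import least_squares
    r=least_squares(f,np.median(Q,0)-[0,0,12],loss="soft_l1"); x=r.x
    print("knob",k.sum(),x.round(1),"rms",np.sqrt(np.mean(f(x)**2)).round(2),"lever",np.arcsin(x[0]/155).round(3),"cross",np.arctan2(-x[1],x[2]-50).round(3))
E
python3 -c "
from h import *
knob('w2')"
```

```text
clock: 5.03
eef_pos: [447.5, -26.4, 202.3]
tool_rot: [-3.142, 0.0, -2.9]
force: [-1.5, -0.1, 1.3]
width: -0.0
gripper_force: 0.4
clock 5.075 machine [-32.4  40.3 202.3] rot [-3.141e+00  1.000e-03 -2.900e+00] F [-0.4 -1.1 -0.3]
knob 328 [ -5.5  37.7 200.6] rms 0.59 lever -0.035 cross -0.245
```

View pics/w2.png

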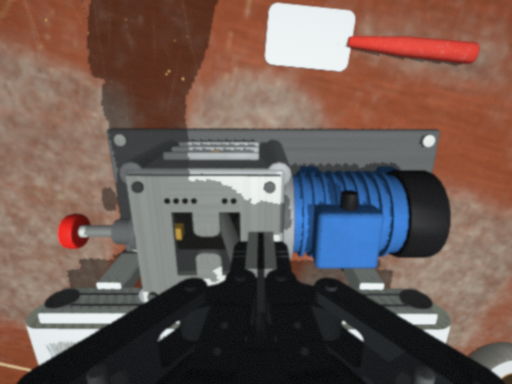

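```bash
python3 -m creep '[{"jaw":-1,"xyz":[-3,0,0],"angular":[0,0,0]},{"jaw":-1,"xyz":[-5,0,0],"angular":[0,0,0]},{"jaw":-1,"xyz":[-5,0,0],"angular":[0,0,0]},{"jaw":-1,"xyz":[5,0,0],"angular":[0,0,0]},{"jaw":-1,"xyz":[15,0,0],"angular":[0,0,0]},{"jaw":-1,"xyz":[15,20,0],"angular":[0,0,0]},{"jaw":-1,"xyz":[15,45,0],"angular":[0,0,0]},{"jaw":-1,"xyz":[15,45,0],"angular":[0,0,0]},{"jaw":-1,"xyz":[-10,45,0],"angular":[0,0,0]},{"jaw":-1,"xyz":[-32,45,0],"angular":[0,0,0]},{"jaw":-1,"xyz":[-32,45,0],"angular":[0,0,0]}]'
python3 -c "
from h import *
knob('w3')"
```

```text
clock: 6.45
eef_pos: [468.6, 24.2, 202.3]
tool_rot: [-3.141, 0.001, -2.901]
force: [0.3, -0.0, -0.4]
width: -0.0
gripper_force: 0.0
clock 6.5 machine [ -1.4  84.7 202.1] rot [-3.141e+00 -1.000e-03 -2.901e+00] F [ 0.1  0.5 -0.4]
knob 3581 [ -1.6  38.3 200.8] rms 1.97 lever -0.01 cross -0.248
```

View pics/w3.png

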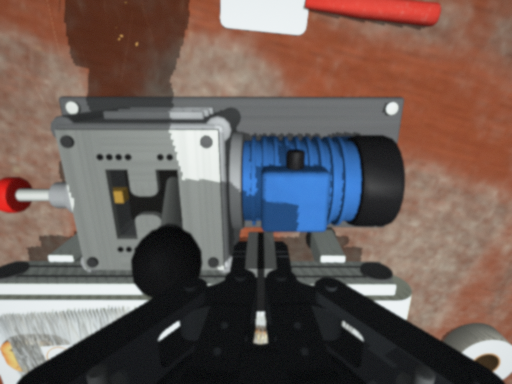

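The knob is now at (165,262) with the stick level with the cross channel, at neutral. Next I'll push it right.

```bash
python3 -m creep '[{"jaw":-1,"xyz":[-1,-10,0],"angular":[0,0,0]},{"jaw":-1,"xyz":[-1,-16,0],"angular":[0,0,0]},{"jaw":-1,"xyz":[-1,-22,0],"angular":[0,0,0]},{"jaw":-1,"xyz":[-1,-29,0],"angular":[0,0,0]},{"jaw":-1,"xyz":[-1,-36,0],"angular":[0,0,0]},{"jaw":-1,"xyz":[-1,-43,0],"angular":[0,0,0]},{"jaw":-1,"xyz":[-1,-50,0],"angular":[0,0,0]},{"jaw":-1,"xyz":[-1,-57,0],"angular":[0,0,0]},{"jaw":-1,"xyz":[-1,-64,0],"angular":[0,0,0]},{"jaw":-1,"xyz":[-1,-70,0],"angular":[0,0,0]},{"jaw":-1,"xyz":[-1,-76,0],"angular":[0,0,0]},{"jaw":-1,"xyz":[-1,-80,0],"angular":[0,0,0]}]'
python3 -c "
from h import *
knob('w4')"
```

```text
clock: 8.0
eef_pos: [487.5, -53.1, 202.2]
tool_rot: [3.142, -0.0, -2.901]
force: [0.1, 1.0, -0.9]
width: -0.3
gripper_force: 0.6
clock 8.05 machine [2.000e-01 4.500e+00 2.022e+02] rot [-3.141 -0.    -2.901] F [-0.2  0.5 -0.7]
knob 2537 [  0.  -26.  204.5] rms 0.97 lever 0.0 cross 0.167
```

```bash
python3 -m creep '[{"jaw":-1,"xyz":[0,-4,0],"angular":[0,0,0]},{"jaw":-1,"xyz":[0,-8,0],"angular":[0,0,0]},{"jaw":-1,"xyz":[0,-11,0],"angular":[0,0,0]},{"jaw":-1,"xyz":[0,-11,0],"angular":[0,0,0]},{"jaw":-1,"xyz":[0,-11,0],"angular":[0,0,0]}]'
python3 -c "
from h import *
knob('w5')"
```

```text
clock: 8.68
eef_pos: [490.2, -63.5, 202.4]
tool_rot: [-3.141, 0.0, -2.9]
force: [-0.0, 0.1, 0.9]
width: -0.3
gripper_force: 0.1
clock 8.725 machine [  0.4  -5.7 202.4] rot [-3.141  0.    -2.9  ] F [-0.1 -0.4  0.2]
knob 2618 [  0.  -36.8 202.3] rms 0.59 lever 0.0 cross 0.237
```

```bash
python3 -m creep '[{"jaw":-1,"xyz":[0,10,0],"angular":[0,0,0]},{"jaw":-1,"xyz":[0,18,0],"angular":[0,0,0]},{"jaw":-1,"xyz":[25,18,0],"angular":[0,0,0]},{"jaw":-1,"xyz":[46,18,0],"angular":[0,0,0]},{"jaw":-1,"xyz":[48,18,0],"angular":[0,0,0]},{"jaw":-1,"xyz":[48,-5,0],"angular":[0,0,0]},{"jaw":-1,"xyz":[48,-31,0],"angular":[0,0,0]},{"jaw":-1,"xyz":[48,-31,0],"angular":[0,0,0]},{"jaw":-1,"xyz":[36,-31,0],"angular":[0,0,0]},{"jaw":-1,"xyz":[30,-31,0],"angular":[0,0,0]},{"jaw":-1,"xyz":[25,-31,0],"angular":[0,0,0]},{"jaw":-1,"xyz":[20,-31,0],"angular":[0,0,0]}]'
python3 -m creep '[{"jaw":-1,"xyz":[-6,0,0],"angular":[0,0,0]},{"jaw":-1,"xyz":[-12,0,0],"angular":[0,0,0]},{"jaw":-1,"xyz":[-18,0,0],"angular":[0,0,0]},{"jaw":-1,"xyz":[-23,0,0],"angular":[0,0,0]},{"jaw":-1,"xyz":[-27,0,0],"angular":[0,0,0]},{"jaw":-1,"xyz":[-30,0,0],"angular":[0,0,0]},{"jaw":-1,"xyz":[-30,0,0],"angular":[0,0,0]}]'
python3 -c "
from h import *
knob('w6')"
```

```text
clock: 10.22
eef_pos: [477.9, -97.7, 202.2]
tool_rot: [3.141, -0.001, -2.9]
force: [-1.9, -0.8, 0.8]
width: -0.3
gripper_force: 0.8
clock: 11.1
eef_pos: [507.9, -90.9, 202.4]
tool_rot: [-3.141, 0.001, -2.9]
force: [-0.4, -0.3, -0.9]
width: 0.0
gripper_force: 0.3
clock 11.15 machine [ 11.  -36.6 202.5] rot [-3.141e+00  1.000e-03 -2.900e+00] F [-0.6  0.7 -0.7]
knob 298 [ 37.9 -35.6 197.6] rms 1.92 lever 0.247 cross 0.237
```

```bash
python3 -m creep '[{"jaw":-1,"xyz":[-2,0,0],"angular":[0,0,0]},{"jaw":-1,"xyz":[-4,0,0],"angular":[0,0,0]},{"jaw":-1,"xyz":[-6,0,0],"angular":[0,0,0]},{"jaw":-1,"xyz":[-6,0,0],"angular":[0,0,0]},{"jaw":-1,"xyz":[-6,0,0],"angular":[0,0,0]}]'
python3 -c "
from h import *
knob('w7')"
```

```text
clock: 11.78
eef_pos: [513.2, -89.6, 202.3]
tool_rot: [-3.142, 0.0, -2.9]
force: [-1.6, -0.6, -0.8]
width: -0.3
gripper_force: 0.7
clock 11.825 machine [ 16.5 -36.5 202.3] rot [-3.142  0.    -2.9  ] F [-2.6 -0.3 -0.8]
knob 265 [ 43.2 -35.6 196.1] rms 0.5 lever 0.282 cross 0.239
```

```bash
python3 -m creep '[{"jaw":-1,"xyz":[15,0,0],"angular":[0,0,0]},{"jaw":-1,"xyz":[35,0,0],"angular":[0,0,0]},{"jaw":-1,"xyz":[45,-30,0],"angular":[0,0,0]},{"jaw":-1,"xyz":[45,-80,0],"angular":[0,0,0]},{"jaw":-1,"xyz":[30,-130,0],"angular":[0,0,0]},{"jaw":-1,"xyz":[16,-130,0],"angular":[0,0,0]},{"jaw":-1,"xyz":[16,-130,0],"angular":[0,0,0]},{"jaw":-1,"xyz":[16,-130,40],"angular":[0,0,0]},{"jaw":-1,"xyz":[16,-130,75],"angular":[0,0,0]},{"jaw":-1,"xyz":[16,-130,91],"angular":[0,0,0]},{"jaw":-1,"xyz":[16,-130,91],"angular":[0,0,0]}]'
python3 - <<'E'
from h import *
knob('w8')
im,d=viewer.get_image("wrist"); F=d>0; P=pts("wrist",F,d); C=im[F].astype(int)
M=np.array([mach(p) for p in P]); r=(C[:,0]>110)&(C[:,1]<80)&(C[:,2]<80)&(M[:,2]>70)&(abs(M[:,1]+115)<40)&(abs(M[:,0])<40)
print(r.sum(),np.percentile(M[r],[2,50,98],axis=0) if r.sum() else "")
E
```

```text
clock: 13.2
eef_pos: [527.8, -218.5, 110.8]
tool_rot: [3.14, -0.002, -2.899]
force: [0.2, -0.1, 1.1]
width: -0.2
gripper_force: 0.0
clock 13.25 machine [   0.9 -166.   111.8] rot [ 3.141  0.    -2.9  ] F [-0.7 -0.1  0. ]
few 0
1282 [[ -13.4   -125.5    100.486]
 [  -5.55  -121.     112.7  ]
 [  10.3   -115.     116.   ]]
```

View pics/w8.png

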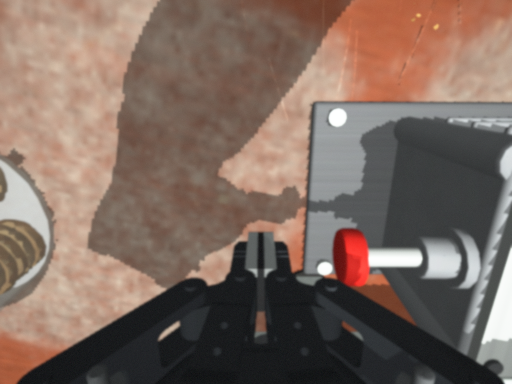

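The button's face is at (340,257), directly to the left of the fingers (machine y about -125), and the tips are level with it. Next I'll push.

```bash
python3 -m creep '[{"jaw":-1,"xyz":[0,12,0],"angular":[0,0,0]},{"jaw":-1,"xyz":[0,20,0],"angular":[0,0,0]},{"jaw":-1,"xyz":[0,25,0],"angular":[0,0,0]},{"jaw":-1,"xyz":[0,29,0],"angular":[0,0,0]},{"jaw":-1,"xyz":[0,33,0],"angular":[0,0,0]},{"jaw":-1,"xyz":[0,37,0],"angular":[0,0,0]},{"jaw":-1,"xyz":[0,41,0],"angular":[0,0,0]},{"jaw":-1,"xyz":[0,44,0],"angular":[0,0,0]},{"jaw":-1,"xyz":[0,47,0],"angular":[0,0,0]},{"jaw":-1,"xyz":[0,49,0],"angular":[0,0,0]},{"jaw":-1,"xyz":[0,49,0],"angular":[0,0,0]}]'
cat >> h.py <<'E'
def button(name):
    s,im,d,P,C=look(name); st()
    M=np.array([mach(p) for p in P]); r=(C[:,0]>100)&(C[:,1]<80)&(C[:,2]<80)&(M[:,2]>80)&(abs(M[:,1]+110)<40)&(abs(M[:,0])<40)
    print(r.sum(),np.percentile(M[r],[2,50,98],axis=0).round(1) if r.sum() else "")
E
python3 -c "
from h import *
button('w9')"
```

```text
clock: 14.68
eef_pos: [516.8, -171.6, 111.2]
tool_rot: [3.141, -0.0, -2.9]
force: [0.6, -0.9, 0.0]
width: 0.1
gripper_force: 0.5
clock 14.725 machine [   0.4 -117.1  111.1] rot [ 3.141e+00 -1.000e-03 -2.900e+00] F [ 0.7 -1.1  0.5]
1157 [[ -13.9 -103.5  100.8]
 [  -7.   -97.8  112.3]
 [   7.5  -92.5  115.6]]
```

```bash
python3 -m creep '[{"jaw":-1,"xyz":[0,1,0],"angular":[0,0,0]},{"jaw":-1,"xyz":[0,2,0],"angular":[0,0,0]},{"jaw":-1,"xyz":[0,3,0],"angular":[0,0,0]},{"jaw":-1,"xyz":[0,3,0],"angular":[0,0,0]}]'
python3 -c "
from h import *
button('w10')"
```

```text
clock: 15.22
eef_pos: [516.1, -169.5, 111.2]
tool_rot: [-3.141, -0.0, -2.901]
force: [1.7, -3.1, -2.5]
width: 0.1
gripper_force: 1.6
clock 15.275 machine [   0.5 -114.9  111.2] rot [-3.141 -0.    -2.901] F [ 0.  -3.2 -2.4]
1152 [[ -13.8 -101.3  101. ]
 [  -6.9  -95.7  112.3]
 [   7.6  -90.5  116. ]]
```

Force is only about 3 N, so the stop may not be reached yet. I'll go a little further to find it.

```bash
python3 -m creep '[{"jaw":-1,"xyz":[0,1,0],"angular":[0,0,0]},{"jaw":-1,"xyz":[0,1.5,0],"angular":[0,0,0]},{"jaw":-1,"xyz":[0,1.5,0],"angular":[0,0,0]}]'
python3 -c "
from h import *
button('w11')"
```

```text
clock: 15.65
eef_pos: [516.1, -169.4, 111.3]
tool_rot: [-3.139, 0.0, -2.902]
force: [1.8, -6.3, -2.4]
width: -0.1
gripper_force: 3.3
clock 15.7 machine [   0.4 -114.8  111.3] rot [-3.139e+00  1.000e-03 -2.902e+00] F [ 0.6 -6.2 -3.4]
1137 [[ -13.8 -101.3  101. ]
 [  -6.9  -95.6  112.3]
 [   7.6  -90.4  115.7]]
```

The position no longer changes while the force rises, so the stop is reached. Next I'll withdraw, rise and check.

```bash
python3 -m creep '[{"jaw":-1,"xyz":[0,-20,0],"angular":[0,0,0]},{"jaw":-1,"xyz":[0,-50,0],"angular":[0,0,0]},{"jaw":-1,"xyz":[0,-55,0],"angular":[0,0,0]},{"jaw":-1,"xyz":[0,-55,-50],"angular":[0,0,0]},{"jaw":-1,"xyz":[0,-55,-100],"angular":[0,0,0]},{"jaw":-1,"xyz":[0,-55,-150],"angular":[0,0,0]},{"jaw":-1,"xyz":[-60,-20,-170],"angular":[0,0,0]},{"jaw":-1,"xyz":[-100,-20,-170],"angular":[0,0,0]},{"jaw":-1,"xyz":[-100,-20,-170],"angular":[0,0,0]}]'
python3 -c "
from h import *
knob('w12'); button('w13')"
```

```text
clock: 16.82
eef_pos: [620.4, -158.5, 281.0]
tool_rot: [3.139, 0.002, -2.894]
force: [-0.5, -0.0, -0.7]
width: 0.1
gripper_force: 0.0
clock 16.875 machine [ 101.6 -130.5  280.5] rot [ 3.139e+00 -1.000e-03 -2.897e+00] F [-0.5 -0.4 -1.4]
knob 1962 [ 41.1 -37.5 195.7] rms 0.6 lever 0.269 cross 0.252
clock 16.925 machine [ 100.  -131.7  280.4] rot [ 3.140e+00 -2.000e-03 -2.899e+00] F [ 0.3 -1.5 -0.4]
396 [[ -14.5 -103.   104.6]
 [  -1.1  -98.   112.6]
 [  11.8  -91.9  115.8]]
```

View pics/w12.png

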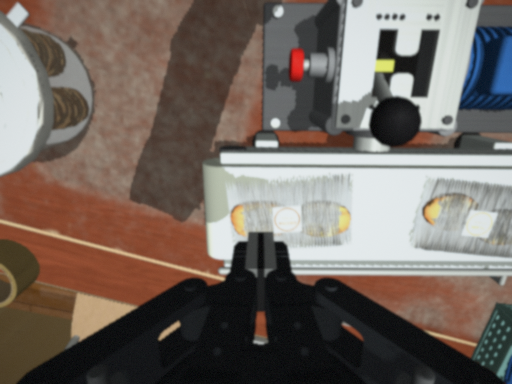

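The picture shows the knob at (395,122) in the three-dot slot. The brass bar at (385,66) closes the slot behind the stick, the red button is in, and the packets are in place. I'll hand in.

```bash
python3 -c "
from h import *
print(ctrl.finish_job())"
```

```text
the job is handed in; nothing more can be done
None
```

I handed the job in at about 17 s with no verdict returned: the lever is in the three-dot slot (measured 0.27–0.28 rad, limit 0.255), the lock button is pushed to its stop, the fingers are clear, and the belt packets look undisturbed in the last picture.

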